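# Find the secret notch and spring the drawer

### The arm

A 7-joint arm with a two-finger parallel gripper is mounted at the origin on the work surface. World frame = base frame: x ahead of the robot, y to its left, z up, the work surface at z = 0. Lengths are in m, angles in rad, forces in N, time in s.
With the tool pointing down it reaches from about 0.425 to 0.925 m from the base axis. Payload 6.8 kg.
Tool frame: the origin (TCP) lies at the very end of the fingers, on their centre line; the grasp point (between the pads) lies r.pinch_z behind it (r.pinch_z is the distance from the TCP to the grasp point, in m); z points along the fingers, y is the line along which they close (so a half turn about z gives the same grasp; the last joint's range is limited). The gripper opens to 85 mm and grips with 20 to 120 N. Pads are 22 mm wide; open, the fingers measure 114 mm over their backs; the gripper's body (76 mm by 85 mm) begins 54 mm behind the grasp point. The pads swing forward as they close: fully open they stand 13 mm farther back than shut.
Start: joints at [1.021, 0.477, 0.022, 1.555, -0.011, 1.109, -0.083], TCP at [0.289, -0.61, 0.231] pointing down, gripper open.
Joint ranges: [-2.96, 2.96], [-0.34, 2.1], [-1.41, 1.46], [0.24, 2.44], [-1.37, 4.51], [0.17, 1.92], [-2.96, 2.96]. Speed limits (rad/s): [2.39, 2.39, 3.14, 3.14, 3.14, 3.14, 3.14].

### API

Orientations are given as a rotation vector (axis times angle).
In Python, from bench import status, grab_frame, camera_model, r gives the robot as it stands. The module is installed in compiled form; this text tells all that it offers.
- The arm moves only by the shell command python3 -m creep 'ROWS' [FORCE]. ROWS is text: rows parted by semicolons, each of 7 numbers parted by spaces: the turn, a rotation vector about the tool's x, y, z in rad, then the shift along the tool's x, y, z in mm, then the opening, from -1 (shut) to 1 (fully open). In form: rx ry rz tx ty tz fingers; .... A call has 1 to 10 rows; each row is the pose to reach, as a shift and turn from the pose commanded when the call began, along the tool's axes at that moment; what a row does not reach only later rows make up. A row lasts 1/8 s, in which the tool goes at most 62.5 mm and 10.7 degrees, less where a joint would pass 70% of its speed; a pose out of reach is approached as far as the arm can. A call with a gripper value outside its range is refused whole. The fingers move at their own pace and stop on an object; FORCE is the grip in N (left out, the last holds). Time passes only in rows, so rows that repeat a pose let the fingers close. It gives the time, the measured TCP pose, the force, the opening and the grip force at its end, in the units of the state.
- status.get_obs(): the state, without advancing time (a new reading comes with each control period).
- grab_frame(name): name is "side" or "top"; returns (picture, depth): 384x512x3 uint8, red, green, blue; 384x512 float32, m along the optical axis (not along the pixel's ray), 0 where there is no reading.
- camera_model(name): a dict with "K" (3x3 intrinsics, pixels), "rvec" (rotation vector, rad) and "tvec" (3), from world to camera coordinates, as OpenCV has them. Camera axes: x right, y down, z forward; pixel columns grow to the right and rows downward; lengths in m; the calibration is good to about 2 mm. A picture is of the moment at which its call begins. camera_model takes no time and is no camera call.
- r.hand_in(): hands the job in; it is judged then, once.
The state is a dict: "clock": time; "joints": joint angles; "qvel": joint speeds; "tau": joint torques, N m; "tcp_pos": TCP position; "orientation": TCP orientation; "contact_force": force on the tool from outside, world axes, zero at the start; "moment": the same for the moment, N m; "grip_width": finger opening in m; "gripper_force": force on a finger pad.
Only numpy, scipy, OpenCV 4.12 (cv2) and the standard library are available. Lean on these libraries where they do the work, as an engineer would, in place of code of your own. Each camera call takes 0.05 s, during which the arm holds its last target. There are 200 camera calls.

### The job

The walnut box on the bench has a secret drawer, released by a catch at the bottom of a notch hidden in the box's top front edge, among dark inlays that look much like it. Put a fingertip on the brass pin at one end of that edge, run it along the edge until it comes to the notch, then press the catch inside the notch fully down so that the drawer comes out, and take the hand away. Lift nothing, and leave the jar, tape roll, screwdriver and drill where they are.

Things in the scene. Friction and masses are not known exactly. Their poses are not given: they have to be found in the camera images.
- box: Open walnut box, 150 (x) by 340 (y) by 100 mm high, fixed on the bench between two wooden dogs; origin at the centre of its underside, z up, y along its length, x to its front (the drawer side, away from the robot). Its top front edge is a rigid level bar 24 mm wide, centre line at x = +63 mm, top at 100 mm, y = -170 to +170 mm. Behind it the box is open, its tray floor 52 mm above the bench.
- pin (a point): Centre of the flush brass pin (14 mm disc) in the top of the edge, at (63, -150, 100) mm in the box frame: the sweep starts here. The notch lies towards box +y from here. Its centre differs each time, anywhere from 70 to 278 mm from the pin along the edge, and is not reported. Stretches of the edge may differ by 0.3 mm in height.
- far_end (a point): The other end of the edge, mid-width, on its top, at (63, 170, 100) mm in the box frame. Between the pin and here three dark inlays, 40 mm long, lie flush and smooth in the edge; the one real notch looks like a fourth: a gap 40 mm long along the edge, cut through its full 24 mm width, open at front, back and top, 10 mm deep down to the dark catch.
- catch (a joint): How far the catch in the notch (a dark plate 39 by 23 mm) has been pressed down, m: 0 at rest, with its top 10 mm below the edge; 0.008 fully down, at a hard stop (top then 18 mm below the edge). It takes about 5 N, and stays where it is left (no spring back)
- drawer (a joint): How far the secret drawer has come out of the front of the box (towards the box's +x), m: 0 shut, 0.032 when the catch is fully down; driven by the catch, four times its travel. The drawer front has no handle: 318 by 30 mm, its foot 12 mm above the bench, flush with the box front when shut
- jar: Small loose amber jar with a brass cap, 38 mm across, 42 mm high, standing on the tray floor in the box; origin at the centre of its underside. Leave alone
- tape: Loose roll of masking tape lying flat, 90 mm across, 24 mm high; origin at the centre of its underside. Leave alone
- screwdriver: Loose red-handled screwdriver lying on the bench beyond the box, about 200 mm long along its own x. Leave alone
- drill: Loose black and green cordless drill standing on its battery, 178 mm high, up to 175 mm long along its x; origin at the centre of its underside. Leave alone

How it is judged:
By the outcome, as a careful person would: the job done as asked, in the order asked, and still so for the second after the job is handed in, with the robot touching nothing.
It also fails if it takes over 64 s, if anything falls off the work surface, if the arm or the gripper's body presses on something with over 40 N, if the wrist force passes 120 N, or if a joint passes its speed limit or range.

## Working session

There is one attempt and no reset: what is moved stays moved. The work goes in short steps, Python scripts to look and compute and a shell command to move; the robot and the scene stay as the last step left them, time stands still between calls to the robot, and variables do not carry over. Pictures are saved under pics/ and viewed, at most 10 in all, crops included, and the job is handed in when it is done.

```bash
mkdir -p pics
python3 - <<'E'
from bench import status, grab_frame, camera_model, r
import cv2
o=status.get_obs(); print({k:o[k] for k in o})
for n in("top","side"):
    p,d=grab_frame(n); cv2.imwrite(f"pics/{n}0.png",p[:,:,::-1]); c=camera_model(n); print(n,c)
print(r.pinch_z)
E
```

```text
{'clock': 0.0, 'joints': array([ 1.02087612,  0.47778103,  0.02236146,  1.55646693, -0.01151981,
        1.10933869, -0.0830958 ]), 'qvel': array([-3.21276193e-04,  8.36492478e-05, -2.54643076e-04,  1.22209752e-03,
       -6.39254005e-04,  4.87908744e-04, -8.18787145e-05]), 'tau': array([ 8.53783931e-04, -5.96455264e+01,  1.60827219e+00, -2.81197840e+01,
        1.24734384e-02,  9.30140057e-03, -4.09488371e-05]), 'tcp_pos': array([ 0.2883362 , -0.60963972,  0.23033241]), 'orientation': array([-3.06350410e+00, -6.87983117e-01,  8.40850891e-04]), 'contact_force': array([-0.30426688, -0.46253506,  0.9081627 ]), 'moment': array([-0.06677749,  0.0038966 ,  0.00211443]), 'gripper_force': 0.0, 'grip_width': 0.08492060526486807}
top {'K': array([[376.77564827,   0.        , 254.85290027],
       [  0.        , 376.77564827, 196.44752821],
       [  0.        ,   0.        ,   1.        ]]), 'rvec': array([ 2.17780706, -2.01786701,  0.22254173]), 'tvec': array([-0.04361109,  0.6303313 ,  1.06097673])}
side {'K': array([[419.84429619,   0.        , 259.03131118],
       [  0.        , 419.84429619, 192.91904263],
       [  0.        ,   0.        ,   1.        ]]), 'rvec': array([ 0.54208646, -2.62704109,  1.24935286]), 'tvec': array([0.5615349 , 0.22208944, 1.08609313])}
0.0187
```

View pics/top0.png

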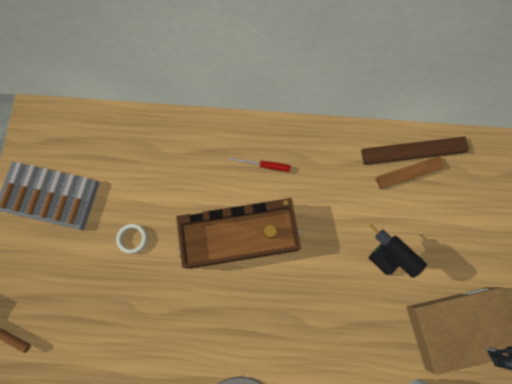

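View pics/side0.png

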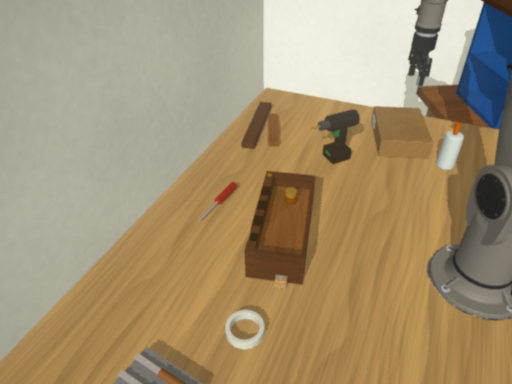

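The top view shows the box around (238,233), with the pin near (286,202) and four dark patches running left to about (195,217). The jar cap is at (270,231), the tape at (131,239), the drill at (395,255) and the screwdriver at (265,165). The side view agrees with this.

```bash
cat > h.py <<'E'
import numpy as np, cv2
from bench import status, grab_frame, camera_model, r
def ray(n,uv,z):
    c=camera_model(n);R=cv2.Rodrigues(c["rvec"])[0];t=c["tvec"]
    d=R.T@np.linalg.inv(c["K"])@np.array([uv[0],uv[1],1.]);o=-R.T@t
    return o+d*(z-o[2])/d[2]
def proj(n,P):
    c=camera_model(n);return cv2.projectPoints(np.array(P,float).reshape(-1,1,3),c["rvec"],c["tvec"],c["K"],None)[0][:,0]
E
python3 - <<'E'
from h import *
a=cv2.imread("pics/top0.png")[185:280,165:310]; b=cv2.imread("pics/side0.png")[165:285,235:325]
cv2.imwrite("pics/c1.png",np.hstack([cv2.resize(x,None,fx=f,fy=f,interpolation=cv2.INTER_CUBIC) if 0 else cv2.resize(x,(w,480),interpolation=cv2.INTER_CUBIC) for x,w,f in((a,435,3),(b,360,4))]) if 0 else cv2.resize(a,None,fx=5.5,fy=5.5,interpolation=cv2.INTER_CUBIC))
cv2.imwrite("pics/c2.png",cv2.resize(b,None,fx=5,fy=5,interpolation=cv2.INTER_CUBIC))
for n,(x0,y0,x1,y1) in {"top":(278,195,295,210),"side":(262,168,278,182)}.items():
    im=cv2.imread(f"pics/{n}0.png"); h=cv2.cvtColor(im,cv2.COLOR_BGR2HSV)[y0:y1,x0:x1].astype(int)
    w=((h[...,2]>115)&(h[...,1]>110)).astype(float); ys,xs=np.nonzero(w); print(n,len(xs),xs.mean()+x0,ys.mean()+y0, ray(n,(xs.mean()+x0,ys.mean()+y0),.1)); print(h[...,2])
E
```

```text
top 111 287.13513513513516 198.77477477477478 [ 0.62533195 -0.09049742  0.1       ]
[[174 172 171 170 170 170 171 169 169 168 166 167 168 168 167 165 166]
 [173 172 171 171 169 169 169 169 167 166 166 164 162 162 163 163 164]
 [174 174 172 171 171 169 167 162 160 156 155 152 147 148 160 166 168]
 [173 169 167 163 161 157 149 138 130 125 117 112 109 126 153 168 169]
 [150 141 133 125 118 112 110 108 102  96  92  85  89 114 151 173 175]
 [104  98  95  91  89  94 110 118 113 101  89  83  85 105 143 168 172]
 [ 84  83  83  81  90 110 130 139 135 121 100  85  84  95 131 156 166]
 [ 82  82  81  82  93 119 139 143 141 130 106  87  82  91 119 150 165]
 [ 81  81  82  82  90 113 132 141 137 126 104  86  82  90 117 150 167]
 [ 82  81  83  81  86  99 115 126 120 107  92  85  82  86 112 145 163]
 [ 80  82  82  83  82  86  92  94  90  86  81  80  82  81  97 126 144]
 [ 80  80  78  78  78  77  76  73  70  67  67  73  77  78  89 117 135]
 [ 74  71  69  67  64  61  60  56  55  56  56  67  75  78  86 112 131]
 [ 58  57  55  56  54  54  52  52  57  57  57  66  73  78  84 106 130]
 [ 55  55  57  57  61 
[... 372 characters left out ...]
 131 139 140 141 143 140 146]
 [175 174 174 161 131 103  99 102  99 100 101  99 101 102 105 108]
 [173 174 172 155 120 108 122 126 117 107  96  95  93  95  94  95]
 [174 174 170 145 110 122 143 144 140 122 100  91  90  96  96  96]
 [173 174 164 136 104 123 144 151 141 120  97  86  88  95  93  95]
 [173 172 154 120  99 107 121 124 119 101  90  82  87  94  95  96]
 [173 170 148 111  95  95  98  99  97  94  86  79  81  92  98  97]
 [172 169 140 104  95  93  95  93  93  92  85  77  78  86  96  96]
 [173 164 133  98  93  94  93  95  94  91  83  74  78  85  93  95]
 [173 158 120  97  94  94  94  94  92  87  78  75  75  86  96  96]
 [173 149 107  94  93  93  94  93  92  86  75  75  80  85  93  98]]
```

View pics/c1.png

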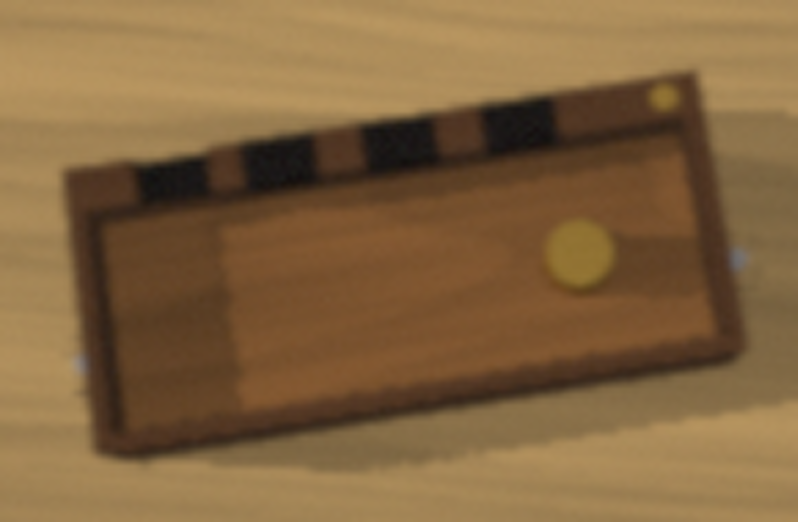

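View pics/c2.png

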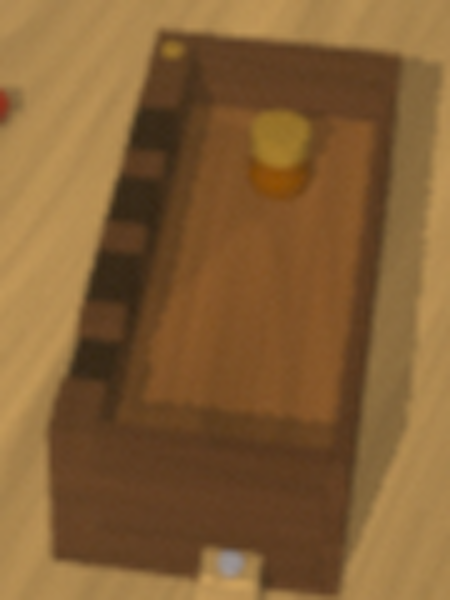

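The crops show the pin at crop (664,97) in the top view. The dark patch furthest from it, at crop (172,180), is set lower than its neighbours in both views, so it is probably the notch. The sweep will confirm that.

Run:
```python
from h import *
T=lambda x,y:((x+.5)/5.5-.5+165,(y+.5)/5.5-.5+185); S=lambda x,y:((x+.5)/5-.5+235,(y+.5)/5-.5+165)
print("pin", ray("top",T(664,97),.1), ray("side",S(173,49),.1))
fl,fr,bl,br=[ray("top",T(*p),.1)[:2] for p in((65,172),(695,72),(98,455),(745,350))]
print("corners",fl,fr,bl,br,"len",np.linalg.norm(fl-fr),np.linalg.norm(bl-br),np.linalg.norm(fl-bl),np.linalg.norm(fr-br))
sl=ray("side",S(52,422),.1)[:2]; sr=ray("side",S(160,31),.1)[:2];sbr=ray("side",S(400,55),.1)[:2];sbl=ray("side",S(350,452),.1)[:2]
print("side",sl,sr,sbl,sbr)
src=np.array([(75,170),(75,-170),(-75,170),(-75,-170)],float)/1000
for D in(np.array([fl,fr,bl,br]),np.array([sl,sr,sbl,sbr])):
    sc,dc=src.mean(0),D.mean(0);U,_,V=np.linalg.svd((src-sc).T@(D-dc));R=V.T@U.T
    a=np.arctan2(R[1,0],R[0,0]);f=lambda p:R@np.array(p)+dc
    print("yaw",a,"c",dc,"pin",f((.063,-.15)),"far",f((.063,.17)),"res",np.abs(D-dc-(src-sc)@R.T).max(), [R.T@(ray('top',T(*p),.1)[:2]-dc) for p in((172,180),(280,165),(400,146),(520,125))])
o=status.get_obs();print(cv2.Rodrigues(o["orientation"])[0])
```

```text
pin [ 0.61465781 -0.08581718  0.1       ] [ 0.61505511 -0.08534419  0.1       ]
corners [0.55058958 0.22551424] [ 0.62943854 -0.10142244] [0.40661815 0.19087908] [ 0.48490832 -0.13521119] len 0.3363104963398849 0.3353568423327696 0.14807891608370669 0.14842730800454682
side [0.55190319 0.22403903] [ 0.62952298 -0.09941524] [0.41017862 0.18517233] [ 0.48620942 -0.13323219]
yaw 0.235608529647182 c [0.51788865 0.04493992] pin [ 0.61416333 -0.08620956] far [0.53946421 0.22494963] res 0.0026598151006465842 [array([0.06079306, 0.11296772]), array([0.05969793, 0.05591311]), array([ 0.05971186, -0.00786698]), array([ 0.0607866 , -0.07206547])]
yaw 0.23737989733362008 c [0.51945355 0.04414098] pin [ 0.61596039 -0.08683776] far [0.54071021 0.22418863] res 0.006564657757629017 [array([0.05965993, 0.1140044 ]), array([0.05846374, 0.05695181]), array([ 0.05836469, -0.0068282 ]), array([ 0.0593257 , -0.07102849])]
[[ 9.03956679e-01  4.27623371e-01 -7.57938511e-04]
 [ 4.27624035e-01 -9.03955586e-01  1.40844878e-03]
 [-8.28571356e-05 -1.59728941e-03 -9.99998721e-01]]
```

```bash
cat >> h.py <<'E'
PIN=np.array([.6148,-.0860,.1]); YAW=.2362
BR=np.array([[np.cos(YAW),-np.sin(YAW)],[np.sin(YAW),np.cos(YAW)]])
def st():
    o=status.get_obs(); p=o["tcp_pos"]; b=BR.T@(p-PIN)[:2]*1000
    R=cv2.Rodrigues(o["orientation"])[0]
    print("t %.2f across %.1f along %.1f z %.2f F"%(o["clock"],b[0],b[1],p[2]*1000),np.round(np.r_[BR.T@o["contact_force"][:2],o["contact_force"][2]],1),"xyaw-box %.3f"%(np.arctan2(R[1,0],R[0,0])-YAW),"tz",np.round(R[:,2],3),"w",round(float(o["grip_width"]),4)); return p,R
E
python3 - <<'E'
from h import *
p,R=st(); print("tool shift mm to pin:",R.T@(PIN-p)*1000)
_,d=grab_frame("top")
for s in range(-6,320,8):
    q=PIN[:2]+BR@np.array([0,s/1000]); u,v=proj("top",[*q,.1])[0]; c=camera_model("top");Rc=cv2.Rodrigues(c["rvec"])[0]
    k=d[int(round(v)),int(round(u))]; P=Rc.T@(np.linalg.inv(c["K"])@[u,v,1]*k-c["tvec"]); print(s,round(P[2]*1000),end="; ")
print(ray("top",(385,255),.1))
E
```

```text
t 0.10 across -439.9 along -432.8 z 230.43 F [ 0.1  0.  -0.7] xyaw-box 0.206 tz [-0.001  0.001 -1.   ] w 0.0859
tool shift mm to pin: [ 519.027085   -333.64298333  130.92238156]
-6 99; 2 100; 10 102; 18 96; 26 96; 34 100; 42 97; 50 101; 58 95; 66 100; 74 98; 82 97; 90 103; 98 99; 106 97; 114 97; 122 101; 130 99; 138 96; 146 101; 154 103; 162 99; 170 96; 178 99; 186 99; 194 99; 202 98; 210 100; 218 97; 226 97; 234 101; 242 98; 250 89; 258 90; 266 89; 274 88; 282 1174; 290 101; 298 98; 306 98; 314 98; [ 0.48418241 -0.374988    0.1       ]
```

```bash
python3 -m creep '0 0 -0.15 50 -32 0 -1; 0 0 -0.3 100 -64 0 -1; 0 0 -0.45 152 -97 0 -1; 0 0 -0.6 204 -131 0 -1; 0 0 -0.75 256 -164 0 -1; 0 0 -0.9 308 -198 0 -1; 0 0 -1.05 360 -231 0 -1; 0 0 -1.2 412 -265 0 -1; 0 0 -1.365 464 -298 0 -1; 0 0 -1.365 519 -334 0 -1' 30; python3 -c "
from h import *
p,R=st(); print(R.T@(PIN-p)*1000)"
```

```text
clock: 1.4
tcp_pos: [0.614, -0.0879, 0.2311]
orientation: [-1.943, -2.468, 0.0]
contact_force: [0.5, -0.4, -0.8]
grip_width: 0.0
gripper_force: 0.0
t 1.40 across -1.2 along -1.6 z 231.14 F [ 0.4 -0.5 -0.8] xyaw-box 1.572 tz [-0. -0. -1.] w 0.0
[  1.65876951   1.28453438 131.13674239]
```

```bash
python3 -m creep '0 0 0 0 1 50 -1; 0 0 0 1 1 90 -1; 0 0 0 1 1 115 -1; 0 0 0 1 1 124 -1; 0 0 0 1 1 126 -1; 0 0 0 1 1 126 -1'
python3 - <<'E'
from h import *
st()
for n in("top","side"):
    p,_=grab_frame(n); u,v=proj(n,PIN)[0].astype(int); cv2.imwrite(f"pics/{n}1.png",cv2.resize(p[v-40:v+40,u-50:u+50,::-1],None,fx=5,fy=5,interpolation=cv2.INTER_CUBIC))
a,b=[cv2.imread(f"pics/{n}1.png") for n in("top","side")]; cv2.imwrite("pics/c3.png",np.hstack([a[:,50:450],b[:,50:450]]))
E
```

```text
clock: 2.15
tcp_pos: [0.6148, -0.088, 0.1064]
orientation: [1.944, 2.466, 0.002]
contact_force: [0.2, 0.8, 0.8]
grip_width: -0.0002
gripper_force: 0.0
t 2.15 across -0.4 along -1.9 z 106.40 F [0.4 0.8 0.8] xyaw-box 1.570 tz [ 0.002 -0.    -1.   ] w -0.0002
```

View pics/c3.png

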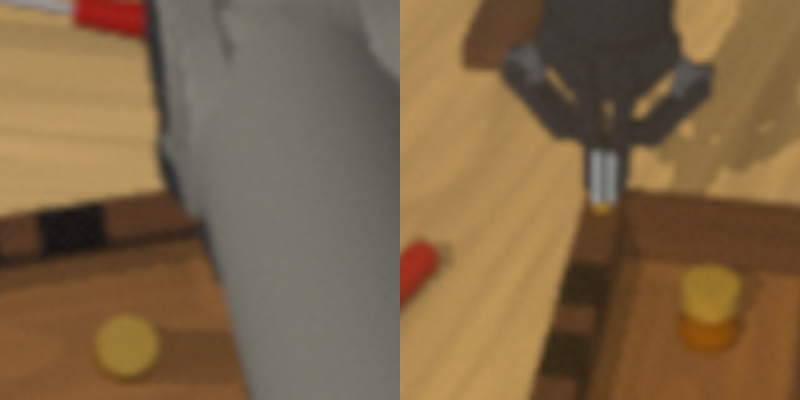

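The closed fingertip is right over the pin, just visible below it at side crop (601,207). Next I lower it slowly until it touches.

```bash
python3 -m creep '0 0 0 1 0 2 -1; 0 0 0 1 0 4 -1; 0 0 0 1 0 5 -1; 0 0 0 1 0 6 -1; 0 0 0 1 0 6 -1';python3 -c "
from h import *
st()"
```

```text
clock: 2.88
tcp_pos: [0.6138, -0.087, 0.1001]
orientation: [1.945, 2.467, -0.001]
contact_force: [-3.6, -0.6, 7.7]
grip_width: -0.0002
gripper_force: 3.7
t 2.88 across -1.2 along -0.7 z 100.15 F [-3.7  0.3  7.7] xyaw-box 1.570 tz [-0. -0. -1.] w -0.0002
```

In contact on the pin at about 8 N. Now the sweep along tool +x.

```bash
python3 -m creep '0 0 0 4 0.2 0 -1; 0 0 0 9 0.5 0 -1; 0 0 0 14 0.8 0 -1; 0 0 0 19 1 0 -1; 0 0 0 24 1 0 -1; 0 0 0 29 1 0 -1; 0 0 0 34 1 0 -1; 0 0 0 39 1 0 -1';python3 -c "
from h import *
st()"
```

```text
clock: 3.88
tcp_pos: [0.6067, -0.0497, 0.1002]
orientation: [1.944, 2.465, 0.001]
contact_force: [0.8, -3.1, 5.4]
grip_width: 0.0003
gripper_force: 2.6
t 3.88 across 0.7 along 37.2 z 100.16 F [ 0.  -3.2  5.4] xyaw-box 1.570 tz [ 0.002 -0.001 -1.   ] w 0.0003
```

```bash
python3 -m creep '0 0 0 5 0 0.2 -1; 0 0 0 10 0 0.2 -1; 0 0 0 15 0 0.2 -1; 0 0 0 20 0 0.2 -1; 0 0 0 25 0 0.2 -1; 0 0 0 30 0 0.2 -1';python3 -c "
from h import *
st()"
```

```text
clock: 4.62
tcp_pos: [0.6, -0.0208, 0.1002]
orientation: [1.944, 2.464, 0.001]
contact_force: [1.1, -4.3, 6.2]
grip_width: 0.0002
gripper_force: 3.1
t 4.62 across 0.9 along 66.8 z 100.16 F [ 0.1 -4.5  6.2] xyaw-box 1.569 tz [ 0.003 -0.002 -1.   ] w 0.0002
```

```bash
python3 -m creep '0 0 0 5 0 0 -1; 0 0 0 10 0 0 -1; 0 0 0 15 0 0 -1; 0 0 0 20 0 0 -1; 0 0 0 25 0 0 -1; 0 0 0 30 0 0 -1';python3 -c "
from h import *
st()"
```

```text
clock: 5.38
tcp_pos: [0.593, 0.0083, 0.1001]
orientation: [1.944, 2.464, 0.001]
contact_force: [0.3, -3.3, 6.7]
grip_width: 0.0
gripper_force: 3.3
t 5.38 across 0.9 along 96.8 z 100.15 F [-0.4 -3.3  6.7] xyaw-box 1.569 tz [ 0.003 -0.002 -1.   ] w 0.0
```

```bash
python3 -m creep '0 0 0 5 0 0 -1; 0 0 0 10 0 0 -1; 0 0 0 15 0 0 -1; 0 0 0 20 0 0 -1; 0 0 0 25 0 0 -1; 0 0 0 30 0 0 -1';python3 -c "
from h import *
st()"
```

```text
clock: 6.12
tcp_pos: [0.586, 0.0375, 0.1001]
orientation: [1.944, 2.464, 0.001]
contact_force: [1.0, -4.9, 7.1]
grip_width: 0.0
gripper_force: 3.4
t 6.12 across 0.9 along 126.8 z 100.15 F [-0.2 -5.   7.1] xyaw-box 1.569 tz [ 0.003 -0.002 -1.   ] w 0.0
```

```bash
python3 -m creep '0 0 0 5 0 0 -1; 0 0 0 10 0 0 -1; 0 0 0 15 0 0 -1; 0 0 0 20 0 0 -1; 0 0 0 25 0 0 -1; 0 0 0 30 0 0 -1';python3 -c "
from h import *
st()"
```

```text
clock: 6.88
tcp_pos: [0.579, 0.0666, 0.1001]
orientation: [1.944, 2.464, 0.001]
contact_force: [1.1, -4.7, 7.4]
grip_width: -0.0003
gripper_force: 3.6
t 6.88 across 0.9 along 156.7 z 100.15 F [-0.  -4.9  7.4] xyaw-box 1.569 tz [ 0.003 -0.002 -1.   ] w -0.0003
```

```bash
python3 -m creep '0 0 0 5 0 0 -1; 0 0 0 10 0 0 -1; 0 0 0 15 0 0 -1; 0 0 0 20 0 0 -1; 0 0 0 25 0 0 -1; 0 0 0 30 0 0 -1';python3 -c "
from h import *
st()"
```

```text
clock: 7.62
tcp_pos: [0.572, 0.0957, 0.1001]
orientation: [1.944, 2.464, 0.001]
contact_force: [1.3, -5.8, 7.1]
grip_width: -0.0002
gripper_force: 3.7
t 7.62 across 0.9 along 186.6 z 100.14 F [-0.1 -5.9  7.1] xyaw-box 1.569 tz [ 0.003 -0.002 -1.   ] w -0.0002
```

```bash
python3 -m creep '0 0 0 5 0 0 -1; 0 0 0 10 0 0 -1; 0 0 0 15 0 0 -1; 0 0 0 20 0 0 -1; 0 0 0 25 0 0 -1; 0 0 0 30 0 0 -1';python3 -c "
from h import *
st()"
```

```text
clock: 8.38
tcp_pos: [0.565, 0.1248, 0.1001]
orientation: [1.944, 2.464, 0.0]
contact_force: [1.6, -5.0, 7.9]
grip_width: -0.0001
gripper_force: 3.9
t 8.38 across 1.0 along 216.6 z 100.13 F [ 0.4 -5.3  7.9] xyaw-box 1.569 tz [ 0.003 -0.002 -1.   ] w -0.0001
```

```bash
python3 -m creep '0 0 0 5 0 0 -1; 0 0 0 10 0 0 -1; 0 0 0 15 0 0 -1; 0 0 0 20 0 0 -1; 0 0 0 25 0 0 -1; 0 0 0 30 0 0 -1';python3 -c "
from h import *
st()"
```

```text
clock: 9.12
tcp_pos: [0.5575, 0.1546, 0.0997]
orientation: [1.945, 2.465, 0.001]
contact_force: [1.3, -3.0, 6.8]
grip_width: 0.0002
gripper_force: 3.2
t 9.12 across 0.6 along 247.4 z 99.74 F [ 0.6 -3.2  6.8] xyaw-box 1.569 tz [ 0.002 -0.001 -1.   ] w 0.0002
```

```bash
python3 -m creep '0 0 0 2 0 0 -1; 0 0 0 4 0 0 -1; 0 0 0 6 0 0 -1';python3 -c "
from h import *
st()"
```

```text
clock: 9.5
tcp_pos: [0.5544, 0.1619, 0.0987]
orientation: [-1.943, -2.467, 0.001]
contact_force: [0.3, 0.5, 0.1]
grip_width: 0.0004
gripper_force: 0.0
t 9.50 across -0.7 along 255.1 z 98.68 F [0.4 0.5 0.1] xyaw-box 1.571 tz [-0.001  0.    -1.   ] w 0.0004
```

```bash
python3 -m creep '0 0 0 2 0 0 -1; 0 0 0 4 0 0 -1; 0 0 0 4 0 0 -1';python3 -c "
from h import *
st()"
```

```text
clock: 9.88
tcp_pos: [0.554, 0.1654, 0.099]
orientation: [-1.944, -2.468, 0.0]
contact_force: [-0.3, -0.1, -0.4]
grip_width: 0.0001
gripper_force: 0.0
t 9.88 across -0.2 along 258.7 z 99.02 F [-0.3 -0.  -0.4] xyaw-box 1.571 tz [-0.  0. -1.] w 0.0001
```

The force fell to zero and the tip dropped below the edge at about 255 mm, so this is the notch, as the camera suggested. I'll centre the tip in it and press down.

```bash
python3 -m creep '0 0 0 2 0 0 -1; 0 0 0 4 0 0 -1; 0 0 0 4 0 2 -1; 0 0 0 4 0 4 -1; 0 0 0 4 0 6 -1; 0 0 0 4 0 8 -1; 0 0 0 4 0 10 -1; 0 0 0 4 0 11 -1';python3 -c "
from h import *
st()"
```

```text
clock: 10.88
tcp_pos: [0.5534, 0.169, 0.0883]
orientation: [1.944, 2.467, 0.0]
contact_force: [-1.4, -0.7, 4.6]
grip_width: 0.0
gripper_force: 2.1
t 10.88 across -0.0 along 262.3 z 88.32 F [-1.5 -0.3  4.6] xyaw-box 1.571 tz [ 0. -0. -1.] w 0.0
```

On the catch at 4.6 N. Now I press it to its stop, where z should be about 82.

```bash
python3 -m creep '0 0 0 0 0 1.5 -1; 0 0 0 0 0 3 -1; 0 0 0 0 0 4.5 -1; 0 0 0 0 0 6 -1; 0 0 0 0 0 7 -1; 0 0 0 0 0 7.5 -1; 0 0 0 0 0 8 -1; 0 0 0 0 0 8 -1';python3 -c "
from h import *
st()"
```

```text
clock: 11.88
tcp_pos: [0.5536, 0.1691, 0.0819]
orientation: [1.944, 2.466, 0.0]
contact_force: [-5.5, -3.9, 20.7]
grip_width: -0.0004
gripper_force: 10.4
t 11.88 across 0.1 along 262.3 z 81.93 F [-6.2 -2.5 20.7] xyaw-box 1.570 tz [ 0.001 -0.001 -1.   ] w -0.0004
```

It has hit the hard stop: 20.7 N, 18.2 mm below the edge. I'll press slightly more to be sure, then lift straight out and move back.

```bash
python3 -m creep '0 0 0 0 0 0.4 -1; 0 0 0 0 0 0.4 -1; 0 0 0 0 0 -4 -1; 0 0 0 0 0 -14 -1; 0 0 0 0 0 -30 -1; 0 0 0 0 0 -70 -1; 0 0 0 0 0 -120 -1; 0 0 0 0 -40 -170 -1; 0 0 0 0 -90 -190 -1; 0 0 0 0 -90 -190 -1'
python3 - <<'E'
from h import *
st()
a,_=grab_frame("top");b,_=grab_frame("side")
cv2.imwrite("pics/f.png",np.hstack([cv2.resize(a[:,100:440],(400,452)),cv2.resize(b[80:370,170:426],(399,452))])[:,:,::-1])
E
```

```text
clock: 13.12
tcp_pos: [0.4641, 0.1479, 0.2729]
orientation: [1.941, 2.465, 0.003]
contact_force: [0.6, 0.2, -0.3]
grip_width: 0.0001
gripper_force: 0.0
t 13.12 across -91.8 along 262.7 z 272.90 F [ 0.6  0.  -0.3] xyaw-box 1.571 tz [ 0.004 -0.001 -1.   ] w 0.0001
```

View pics/f.png

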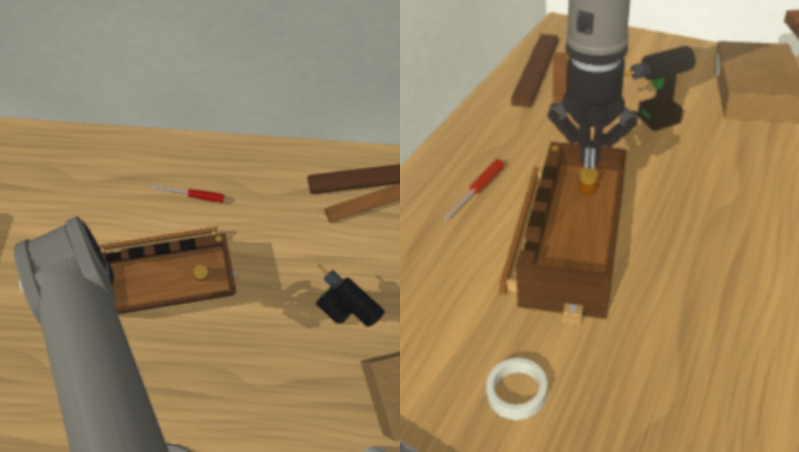

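The drawer stands out along the whole front, from (505,290) to (535,170) in the side half of the picture. The jar, tape, screwdriver and drill look unmoved, and the hand is clear.

```bash
python3 -c "
from bench import r
print(r.hand_in())"
```

```text
the job is handed in; nothing more can be done
None
```

The job is handed in: I swept the edge from the pin to the notch (about 262 mm along), pressed the catch to its hard stop, the drawer came out, and the hand is clear with the other items left alone.

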